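# Set the shuttle stop back four clicks and bring the shuttle up to it

## Task

Reset the loading fixture for the next batch: with a fingertip, push its click-stop dial round exactly four clicks clockwise (seen from above) without running past the fourth, which draws the end stop back. Then push the blue shuttle that carries the black clip gently along its channel with the fingertip until it rests against the end stop, leaving the dial on its new click. Grip and lift nothing, and leave the things standing round the fixture where they are.

Things in the scene. Friction and masses are not known exactly. Their poses are not given: they have to be found in the camera images.
- fixture: fixture fixed to the table: base plate 94 mm (x) by 350 mm (y from -165 to +185 mm), 10 mm thick. Origin on the table; z up; y runs along the channel from its open end to the dial. Channel on the plate: 53 mm wide between two steel rails, centred on x = 0, y -155 to +50 mm, rail tops 24 mm above the table, floor 10 mm. Grey housing under the dial: 84 mm wide, y +55 to +177 mm, top at 46 mm
- dial (a joint): angle of the click dial (rad), growing clockwise from above. A spring ball drops into a click at each whole multiple of 0.2618 rad (15 degrees); starts in one of clicks 0 to 3. It resists most on leaving a click (about 0.2 N m) and past half-way snaps on into the next by itself. Range -0.2 to 2.7. Each click draws the end stop back 2 mm; some 25 N against the stop would turn the dial
- dial_axis (a point): top centre of the dial on its vertical axis, 81 mm above the table (fixture x = 0, y = +105 mm). Black wheel with steel scallops, 79 mm across, upper face 58 mm above the table; a spring bracket at its +y side is as high. On the wheel a straight black finger bar across the centre, 14 mm thick, 88 mm long, from 59 to 81 mm above the table; either end can be pushed sideways by a fingertip
- dial_pointer (a point): point on top of the finger bar, 40 mm from the axis, at the end that carries the white line; turns with the dial. The direction from dial_axis to here is that of the bar
- stop_face (a point): middle of the end stop's face that the shuttle is to meet: steel plate 48 mm wide, 8 mm thick, its top 30.5 mm above the table, this point 20.5 mm above it; at fixture x = 0, y = +30 mm plus 2 mm a click. The face looks along fixture -y; its y axis is the fixture's
- shuttle: loose blue shuttle block lying in the channel with a black clip nested on it: 50 mm (x) by 88 mm (y), origin under its centre, on the channel floor (10 mm above the table), y along the channel towards the stop. Block 14 mm high; its flat front face 44 mm ahead of the origin meets the stop, its flat rear face 44 mm behind it rises as a wall to 34 mm above the channel floor. 0.25 kg, slides with some 1.5 N; top of the clip 52 mm above the table
- next_clip: spare black clip on the table beside the fixture, 47 x 74 x 31 mm, leave alone; origin under its centre
- punch: dark steel punch standing upright on the table, 16 mm thick, 53 mm tall, leave alone; origin under its centre
- gauge: steel gauge block on the table behind the fixture, 22 x 56 x 12 mm, leave alone; origin under its centre
- bolt: bolt standing on its head on the table, 13 x 15 x 36 mm, leave alone; origin under its centre

How it is judged:
On the way, in this order (a step that is already met when the one before it is completed fails the run):
1. the dial rests four clicks clockwise of where it started (distance of dial_pointer from where it was at the start of the episode between 0.0363 and 0.0436 m and value of joint dial above 0.916 rad), for 0.2 s.
2. the shuttle rests against the end stop (y of shuttle in the frame of stop_face between -0.0465 and -0.041 m and z of shuttle in the frame of fixture below 0.014 m), for 0.2 s.
At the end, for the whole second after the job is handed in: the dial is at rest four clicks clockwise of its start (within 0.4 click), and the shuttle lies still and flat in the channel with its front within 2.5 mm of the end stop (all of step 1 and all of step 2 and velocity of joint dial between -0.05 and 0.05 rad/s and linear speed of shuttle below 0.01 m/s); the robot touches nothing.
It fails at once if the dial was turned past the fourth click (three quarters of the way to the fifth, or as far the other way) (distance of dial_pointer from where it was at the start of the episode above 0.0466 m).
It fails at once if the shuttle was lifted or tipped out of the channel (z of shuttle in the frame of fixture above 0.018 m or angle between shuttle's own z axis and vertical above 0.2 rad).
It fails at once if the shuttle or the dial was gripped, or anything of the fixture rammed, with more than 30 N (contact force between the fingers and shuttle above 30 N or contact force between the fingers and fixture above 30 N).
It fails at once if something beside the fixture was moved more than 10 mm or tipped over (distance of any of next_clip, punch, gauge, bolt from where it was at the start of the episode above 0.01 m or angle between any of next_clip, punch, gauge, bolt's own z axis and vertical above 0.3 rad).
It also fails if it takes over 56 s, if anything falls off the work surface, if the arm or the gripper's body presses on something with over 40 N, if the wrist force passes 120 N, or if a joint passes its speed limit or range.

## Robot

A 7-joint arm with a two-finger parallel gripper is mounted at the origin on a cart in front of the work surface, level with it; the furniture and walls round the work are solid. World frame = base frame: x ahead of the robot, y to its left, z up, the work surface at z = 0. Lengths are in m, angles in rad, forces in N, time in s.
With the tool pointing down it reaches from about 0.425 to 0.925 m from the base axis. Payload 6.8 kg.
Tool frame: the origin (TCP) lies on the centre line of the jaws, within the pads' length; the fingertips stand 19 mm ahead of it and the grasp point (between the pads) is the TCP; z points along the fingers, y is the line along which they close (so a half turn about z gives the same grasp; the last joint's range is limited). The gripper opens to 85 mm and grips with 20 to 120 N. Pads are 22 mm wide; open, the fingers measure 114 mm over their backs; the gripper's body (76 mm by 85 mm) begins 54 mm behind the grasp point. The pads swing forward as they close: fully open they stand 13 mm farther back than shut.
Start: joints at [-1.325, 0.477, 0.022, 1.555, -0.011, 1.109, -0.083], TCP at [0.234, 0.633, 0.25] pointing down, gripper open.
Joint ranges: [-2.96, 2.96], [-0.34, 2.1], [-1.41, 1.46], [0.24, 2.44], [-1.37, 4.51], [0.17, 1.92], [-2.96, 2.96]. Speed limits (rad/s): [2.39, 2.39, 3.14, 3.14, 3.14, 3.14, 3.14].

## Interface

Orientations are given as a rotation vector (axis times angle).
In Python, from bench import r gives the robot as it stands. The module is installed in compiled form; this text tells all that it offers.
- The arm moves only by the tool arm_command, never from a script. Its argument "rows" is a list of rows, each an object of numbers: "fingers": the opening, from -1 (shut) to 1 (fully open); "x", "y", "z": the shift along the tool's x, y, z in m; "ax", "ay", "az": the turn, a rotation vector about the tool's x, y, z in degrees. In form: [{"fingers": .., "x": .., "y": .., "z": .., "ax": .., "ay": .., "az": ..}, ...]. A call has 1 to 10 rows; each row shifts and turns the commanded pose from where the row before left it, along the tool's axes as they then stand; what a row does not reach is not made up. A row lasts 1/12 s, in which the tool goes at most 41.7 mm and 7.16 degrees, less where a joint would pass 70% of its speed; a pose out of reach is approached as far as the arm can. A call is refused whole if a number of a shift passes 0.0417 or a number of a turn 7.16, either way. A call with a gripper value outside its range is refused whole. The fingers move at their own pace and stop on an object; "grip_force" is the grip in N (left out, the last holds). Time passes only in rows, so rows that do not move let the fingers close. It gives the time, the measured TCP pose, the force, the opening and the grip force at its end, in the units of the state.
- r.get_obs(): the state, without advancing time (a new reading comes with each control period).
- r.grab_frame(name): name is "scene" or "top" or "wrist"; returns a dict with "frame" (384x512x3 uint8, red, green, blue), "depth" (384x512 float32, m along the optical axis (not along the pixel's ray), 0 where there is no reading), "K" (3x3 intrinsics, pixels), "distortion" ([k1, k2, p1, p2, k3] as OpenCV has them; the pictures are not rectified), "world_from_camera" (4x4, takes a point from camera to world coordinates). Camera axes: x right, y down, z forward; pixel columns grow to the right and rows downward; lengths in m; the calibration is good to about 2 mm. A picture is of the moment at which its call begins.
- r.hand_in(): hands the job in; it is judged then, once.
The state is a dict: "clock": time; "joints": joint angles; "qvel": joint speeds; "tau": joint torques, N m; "tcp_pos": TCP position; "orientation": TCP orientation; "contact_force": force on the tool from outside, world axes, zero at the start; "moment": the same for the moment, N m; "grip_width": finger opening in m; "gripper_force": force on a finger pad.
Only numpy, scipy, OpenCV 4.12 (cv2) and the standard library are available. Lean on these libraries where they do the work, as an engineer would, in place of code of your own. Each camera call takes 0.05 s, during which the arm holds its last target. There are 200 camera calls.

## Working session

There is one attempt and no reset: what is moved stays moved. The work goes in short steps, Python scripts to look and compute and a tool call to move; the robot and the scene stay as the last step left them, time stands still between calls to the robot, and variables do not carry over. Pictures are saved under pics/ and viewed, at most 10 in all, crops included, and the job is handed in when it is done.

Besides the shell and the picture viewer there is one more tool, called in YAML: its name, and indented under it one key for each argument. arm_command: Moves the arm, as the interface text tells. Its arguments: {"type":"object","properties":{"rows":{"type":"array"},"grip_force":{"type":"number"}},"required":["rows"]}

```bash
mkdir -p pics
cat > h.py <<'E'
from bench import r
import numpy as np, cv2
from scipy.spatial.transform import Rotation as R
def cloud(f):
    h,w=f["depth"].shape
    u,v=np.meshgrid(np.arange(w),np.arange(h))
    p=cv2.undistortPoints(np.stack([u,v],-1).reshape(-1,1,2).astype(np.float64),f["K"],np.array(f["distortion"])).reshape(h,w,2)
    d=f["depth"][...,None]
    c=np.concatenate([p*d,d],-1); T=f["world_from_camera"]
    P=c@T[:3,:3].T+T[:3,3]; P[f["depth"]==0]=np.nan
    return P
def save(n,im): cv2.imwrite("pics/"+n,im[...,::-1])
E
python3 - <<'E'
from h import *
o=r.get_obs(); print({k:np.round(v,3) for k,v in o.items()})
for n in("top","scene"):
    f=r.grab_frame(n); save(n+"0.png",f["frame"]); np.savez("/tmp/"+n+"0.npz",P=cloud(f),im=f["frame"]); print(n,np.round(f["world_from_camera"],3).tolist(),f["K"][0])
E
```

```text
{'clock': np.float64(0.0), 'joints': array([-1.325,  0.478,  0.022,  1.556, -0.012,  1.109, -0.083]), 'qvel': array([ 0.001,  0.001,  0.001, -0.001, -0.002, -0.001, -0.002]), 'tau': array([ 0.0000e+00, -5.9646e+01,  1.6080e+00, -2.8120e+01,  1.2000e-02,
        9.0000e-03, -0.0000e+00]), 'tcp_pos': array([0.234, 0.633, 0.249]), 'orientation': array([-5.530e-01, -3.092e+00,  3.000e-03]), 'contact_force': array([-0.222, -0.228,  0.578]), 'moment': array([-0.028,  0.005, -0.013]), 'gripper_force': np.float64(0.0), 'grip_width': np.float64(0.085)}
top [[-0.005, -0.998, 0.059, 0.436], [-1.0, 0.004, -0.005, -0.011], [0.005, -0.059, -0.998, 0.928], [0.0, 0.0, 0.0, 1.0]] [346.85324651   0.         264.36743774]
scene [[-0.755, -0.441, 0.485, 0.071], [-0.655, 0.527, -0.541, 0.468], [-0.017, -0.726, -0.687, 0.663], [0.0, 0.0, 0.0, 1.0]] [486.468376     0.         260.86315943]
```

View pics/top0.png

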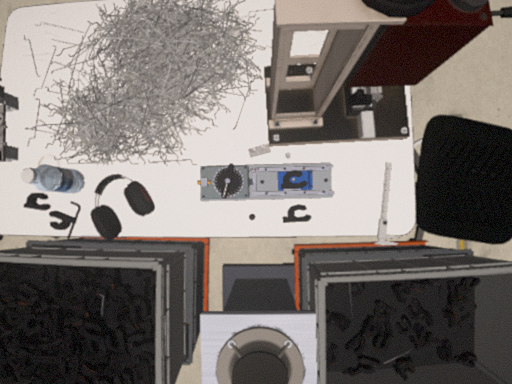

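View pics/scene0.png

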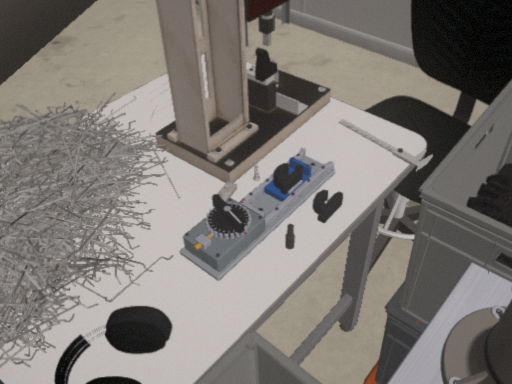

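The top view shows the fixture at columns 200–332, rows 163–200, with the dial at about (229,181) and the shuttle at about (295,181). The clip is at (296,213), the punch at (252,216), the gauge at (259,150) and the bolt at (288,155).

Run:
```python
from h import *
d=np.load("/tmp/top0.npz");P=d["P"];im=d["im"]
save("top_crop.png",cv2.resize(im[135:225,190:345],None,fx=5,fy=5,interpolation=cv2.INTER_CUBIC))
s=np.load("/tmp/scene0.npz");save("scene_crop.png",cv2.resize(s["im"][140:280,170:350],None,fx=4,fy=4,interpolation=cv2.INTER_CUBIC))
for n,Q in(("top",P[135:225,190:345].reshape(-1,3)),("scene",s["P"][140:280,170:350].reshape(-1,3))):
    Q=Q[~np.isnan(Q[:,0])]
    tab=Q[abs(Q[:,2])<.006]; print(n,"table z",np.median(tab[:,2]))
    for nm,a,b in(("housing",.042,.05),("dialbar",.072,.09),("plate+",.006,.09)):
        M=Q[(Q[:,2]>a)&(Q[:,2]<b)]
        M=M[(M[:,0]>.3)&(M[:,0]<.56)&(M[:,1]>-.25)&(M[:,1]<.22)]
        if len(M)>5: print(nm,len(M),M.mean(0).round(4),M.min(0).round(4),M.max(0).round(4),cv2.minAreaRect((M[:,:2]*1000).astype(np.float32)))
```

```text
top table z -0.00013296971051496298
housing 931 [0.4995 0.0483 0.0462] [ 0.4089 -0.1383  0.042 ] [0.542  0.1468 0.05  ] ((473.9342041015625, 7.1010284423828125), (287.6575622558594, 131.00042724609375), 85.40798950195312)
dialbar 203 [0.4986 0.0754 0.0802] [0.4589 0.0612 0.0725] [0.5401 0.0909 0.0846] ((499.3454284667969, 75.68852233886719), (14.302250862121582, 84.47869873046875), 76.01045989990234)
plate+ 4945 [ 0.4947 -0.0246  0.0312] [ 0.394  -0.1988  0.006 ] [0.5511 0.1559 0.0846] ((470.978271484375, -22.04095458984375), (156.26455688476562, 354.6208190917969), 1.3500499725341797)
scene table z 0.0001844093234484312
housing 1497 [0.4899 0.0608 0.0463] [ 0.4035 -0.137   0.042 ] [0.5413 0.1574 0.05  ] ((471.0638427734375, 11.777740478515625), (294.3392028808594, 135.9993133544922), 85.80989837646484)
dialbar 381 [0.4965 0.0809 0.0796] [0.4569 0.0618 0.0723] [0.5417 0.0939 0.0838] ((499.3414001464844, 78.83551025390625), (14.907541275024414, 87.36799621582031), 75.8344955444336)
plate+ 8419 [0.4814 0.0149 0.0333] [ 0.3932 -0.1948  0.006 ] [0.5448 0.1595 0.0838] ((468.92010498046875, -17.6805419921875), (151.50038146972656, 354.2148132324219), 0.029859788715839386)
```

View pics/top_crop.png

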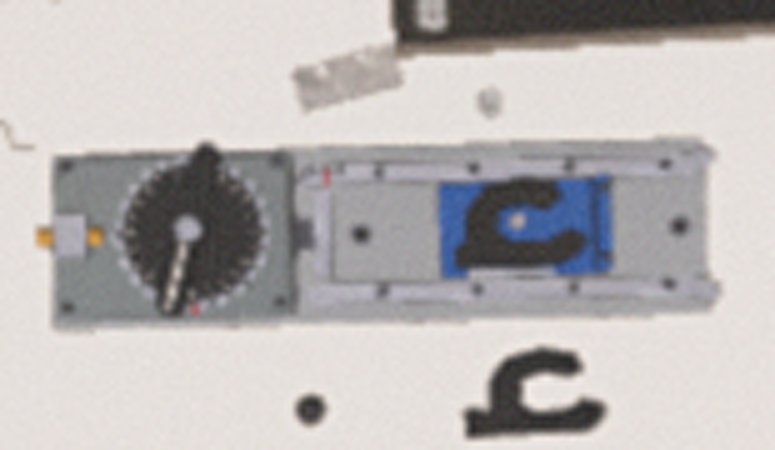

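View pics/scene_crop.png

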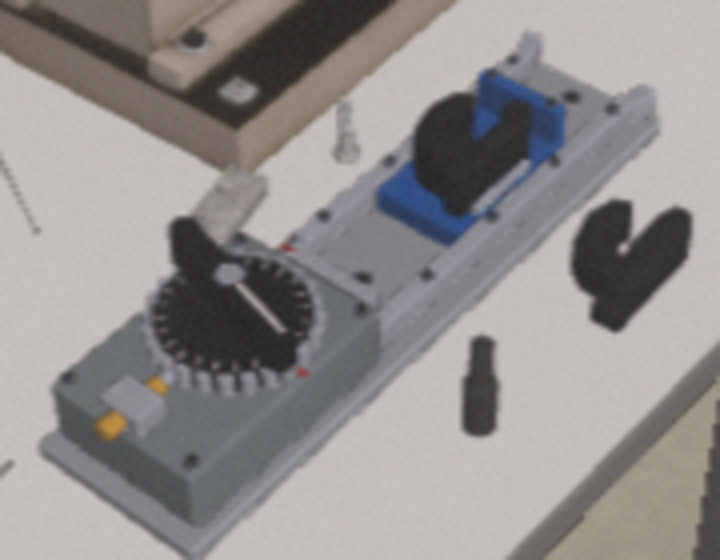

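The pointer's white end faces the robot (-x) and leans a little toward +y. So clockwise means pushing the near end toward +y.

```bash
cat >> h.py <<'E'
def bar(P):
    Q=P.reshape(-1,3); Q=Q[(abs(Q[:,2]-.080)<.006)&(np.hypot(Q[:,0]-.499,Q[:,1]-.077)<.055)]
    c,s,a=cv2.minAreaRect((Q[:,:2]*1000).astype(np.float32))
    q=Q[:,:2]-Q[:,:2].mean(0); w,V=np.linalg.eigh(q.T@q); d=V[:,1]
    if d[1]<0: d=-d
    return len(Q),np.round(c,1),np.round(s,1),round(float(np.degrees(np.arctan2(d[1],d[0]))),2)
E
python3 - <<'E'
from h import *
for n in("top","scene"):
    d=np.load(f"/tmp/{n}0.npz");P=d["P"];im=d["im"].astype(int); print(n,"bar",bar(P))
    Q=P.reshape(-1,3);C=im.reshape(-1,3);ok=~np.isnan(Q[:,0]);Q=Q[ok];C=C[ok]
    inb=lambda a,b,x0,x1,y0,y1:(Q[:,2]>a)&(Q[:,2]<b)&(Q[:,0]>x0)&(Q[:,0]<x1)&(Q[:,1]>y0)&(Q[:,1]<y1)
    rect=lambda M:[np.round(v,2) for v in cv2.minAreaRect((M[:,:2]*1000).astype(np.float32))]
    print("housing",rect(Q[inb(.043,.049,.4,.56,.025,.19)]))
    pl=Q[inb(.006,.09,.43,.56,-.24,.2)]; print("plate",rect(pl))
    blue=(C[:,2]>C[:,0]+40)&inb(0,.06,.4,.56,-.25,.1)
    B=Q[blue]; lo=B[abs(B[:,2]-.024)<.005]; hi=B[abs(B[:,2]-.044)<.004]
    print("block",len(lo),rect(lo),"wall",len(hi),rect(hi), lo.min(0),lo.max(0),hi.min(0),hi.max(0))
    st=Q[inb(.1,.9,.4,.75,-.4,.2)]; print("tall",len(st), st.min(0) if len(st) else"")
    for y0 in (-.3,-.2,-.1,0):
        m=Q[inb(.06,.9,.53,.9,y0,y0+.1)]; print("tall by y",y0,len(m),m.min(0).round(3) if len(m) else "")
    # per-y edges of plate by column
    for y in(-.15,-.1,-.05,0,.05,.1,.14):
        m=Q[inb(.006,.05,.43,.56,y-.006,y+.006)]; print(y,m[:,0].min().round(4),m[:,0].max().round(4),end=" | ")
    print()
E
```

```text
top bar (202, array([499.3,  75.7]), array([14.3, 84.5]), 165.99)
housing [array([499.42,  86.3 ]), array([ 83.81, 121.59]), np.float64(1.38)]
plate [array([490.94, -21.46]), array([354.71, 120.31]), np.float64(89.98)]
block 263 [array([503.14, -91.14]), array([48.1 , 80.66]), np.float64(1.84)] wall 49 [array([ 504.41, -121.81]), array([46.5 , 31.05]), np.float64(3.94)] [ 0.47805322 -0.13094706  0.01989986] [ 0.52788006 -0.05151071  0.0278589 ] [ 0.48185242 -0.13786139  0.04088656] [ 0.52832911 -0.10674128  0.04788673]
tall 17165 [ 0.61094962 -0.31991603  0.10008553]
tall by y -0.3 6005 [ 0.612 -0.3    0.06 ]
tall by y -0.2 6845 [ 0.649 -0.2    0.06 ]
tall by y -0.1 3429 [ 0.642 -0.1    0.06 ]
tall by y 0 798 [0.53 0.01 0.06]
-0.15 0.4596 0.5509 | -0.1 0.4309 0.5511 | -0.05 0.4575 0.5484 | 0 0.4552 0.5485 | 0.05 0.4553 0.5424 | 0.1 0.4528 0.5463 | 0.14 0.453 0.5398 | 
scene bar (351, array([499.3,  78.8]), array([14.9, 87.4]), 166.35)
housing [array([472.95,  91.55]), array([134.89, 130.77]), np.float64(1.04)]
plate [array([487.33, -17.67]), array([114.68, 354.21]), np.float64(0.03)]
block 280 [array([501.52, -92.06]), array([51.73, 91.43]), np.float64(0.58)] wall 77 [array([ 503.35, -131.65]), array([48.03,  9.63]), np.float64(2.13)] [ 0.47544294 -0.13797041  0.01912068] [ 0.52774964 -0.04634217  0.02893851] [ 0.47932785 -0.13650261  0.04001859] [ 0.52730151 -0.12641013  0.04707449]
tall 12002 [ 0.60860152 -0.2999975   0.10000418]
tall by y -0.3 2227 [ 0.612 -0.3    0.06 ]
tall by y -0.2 5295 [ 0.647 -0.2    0.06 ]
tall by y -0.1 5229 [ 0.641 -0.099  0.06 ]
tall by y 0 901 [0.53  0.005 0.06 ]
-0.15 0.4573 0.5368 | -0.1 0.4307 0.5278 | -0.05 0.4551 0.5381 | 0 0.4541 0.539 | 0.05 0.4534 0.5379 | 0.1 0.4513 0.5392 | 0.14 0.4507 0.5387 |
```

arm_command:
  rows:
    - {"fingers": -1,"az": 7}
    - {"fingers": -1,"az": 7}
    - {"fingers": -1,"az": 7}
    - {"fingers": -1,"az": 7}
    - {"fingers": -1,"az": 7}
    - {"fingers": -1,"az": 7}
    - {"fingers": -1,"az": 7}
    - {"fingers": -1,"az": 7}
    - {"fingers": -1,"az": 7}
    - {"fingers": -1,"az": 7}

```text
validation failed for argument at $.ro...
```

arm_command:
  rows:
    - {"fingers": -1,"az": 7}
    - {"fingers": -1,"az": 6.5}
    - {"fingers": -1,"x": -0.028,"y": 0.0197}
    - {"fingers": -1,"x": -0.028,"y": 0.0197}
    - {"fingers": -1,"x": -0.028,"y": 0.0197}
    - {"fingers": -1,"x": -0.028,"y": 0.0197}
    - {"fingers": -1,"x": -0.028,"y": 0.0197}
    - {"fingers": -1,"x": -0.028,"y": 0.0197}
    - {"fingers": -1,"x": -0.028,"y": 0.0197}
    - {"fingers": -1,"x": -0.028,"y": 0.0197}

```text
validation failed for argument at $.ro...
```

arm_command:
  rows:
    - {"fingers": -1,"x": -0.028,"y": 0.0197}
    - {"fingers": -1,"x": -0.028,"y": 0.0197}
    - {"fingers": -1,"x": -0.028,"y": 0.0197}
    - {"fingers": -1,"x": -0.028,"y": 0.0197}
    - {"fingers": -1,"x": -0.028,"y": 0.0197}
    - {"fingers": -1,"x": -0.028,"y": 0.0197}
    - {"fingers": -1,"x": -0.028,"y": 0.0197}
    - {"fingers": -1,"x": -0.028,"y": 0.0197}
    - {"fingers": -1}

```text
validation failed for argument at $.ro...
```

```bash
cat >> h.py <<'E'
def st():
    o=r.get_obs(); M=R.from_rotvec(o["orientation"]).as_matrix()
    print("t",round(float(o["clock"]),2),"tcp",o["tcp_pos"].round(4),"ytool",round(float(np.degrees(np.arctan2(M[1,1],M[0,1]))),2),"tilt",np.degrees(np.arccos(-M[2,2])).round(2),"F",o["contact_force"].round(1),"w",round(float(o["grip_width"]),4),"q",o["joints"].round(2))
    return o,M
def to(o,M,p): print("tool delta",(M.T@(np.array(p)-o["tcp_pos"])).round(4))
E
python3 - <<'E'
from h import *
o,M=st(); to(o,M,[.4578,.0579,.15])
f=r.grab_frame("scene"); save("s1.png",f["frame"]); P=cloud(f)
p=o["tcp_pos"]; Q=P.reshape(-1,3); Q=Q[(np.hypot(Q[:,0]-p[0],Q[:,1]-p[1])<.045)&(Q[:,2]>.12)&(Q[:,2]<.45)]
print(len(Q),np.percentile(Q[:,2],[0,.5,1,3,10]) if len(Q) else "", p[2]-.019)
E
```

```text
t 0.1 tcp [0.2337 0.6327 0.2494] ytool 69.73 tilt 0.09 F [0.1 0.  0.4] w 0.0853 q [-1.33  0.48  0.02  1.56 -0.01  1.11 -0.08]
tool delta [-0.4093 -0.4614  0.1002]
0  0.230443297550665
```

View pics/s1.png

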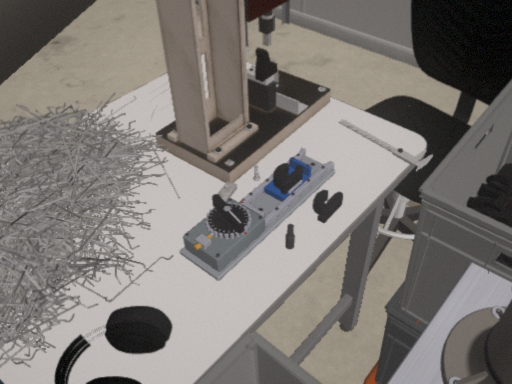

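The picture is unchanged, because all three move calls were refused. I think every row needs all of its keys.

arm_command:
  rows:
    - {"fingers": -1,"x": 0,"y": 0,"z": 0,"ax": 0,"ay": 0,"az": 7}
    - {"fingers": -1,"x": 0,"y": 0,"z": 0,"ax": 0,"ay": 0,"az": 7}
    - {"fingers": -1,"x": 0,"y": 0,"z": 0,"ax": 0,"ay": 0,"az": 7}
    - {"fingers": -1,"x": 0,"y": 0,"z": 0,"ax": 0,"ay": 0,"az": 7}
    - {"fingers": -1,"x": 0,"y": 0,"z": 0,"ax": 0,"ay": 0,"az": 7}
    - {"fingers": -1,"x": 0,"y": 0,"z": 0,"ax": 0,"ay": 0,"az": 7}
    - {"fingers": -1,"x": 0,"y": 0,"z": 0,"ax": 0,"ay": 0,"az": 7}
    - {"fingers": -1,"x": 0,"y": 0,"z": 0,"ax": 0,"ay": 0,"az": 7}
    - {"fingers": -1,"x": 0,"y": 0,"z": 0,"ax": 0,"ay": 0,"az": 7}
    - {"fingers": -1,"x": 0,"y": 0,"z": 0,"ax": 0,"ay": 0,"az": 7}

```text
clock: 0.98
tcp_pos: [0.2337, 0.633, 0.2499]
orientation: [2.233, 2.209, -0.001]
contact_force: [-0.1, -0.2, -0.5]
grip_width: -0.0002
gripper_force: 0.0
```

arm_command:
  rows:
    - {"fingers": -1,"x": 0,"y": 0,"z": 0,"ax": 0,"ay": 0,"az": 7}
    - {"fingers": -1,"x": 0,"y": 0,"z": 0,"ax": 0,"ay": 0,"az": 6.5}
    - {"fingers": -1,"x": -0.028,"y": 0.0197,"z": 0,"ax": 0,"ay": 0,"az": 0}
    - {"fingers": -1,"x": -0.028,"y": 0.0197,"z": 0,"ax": 0,"ay": 0,"az": 0}
    - {"fingers": -1,"x": -0.028,"y": 0.0197,"z": 0,"ax": 0,"ay": 0,"az": 0}
    - {"fingers": -1,"x": -0.028,"y": 0.0197,"z": 0,"ax": 0,"ay": 0,"az": 0}
    - {"fingers": -1,"x": -0.028,"y": 0.0197,"z": 0,"ax": 0,"ay": 0,"az": 0}
    - {"fingers": -1,"x": -0.028,"y": 0.0197,"z": 0,"ax": 0,"ay": 0,"az": 0}
    - {"fingers": -1,"x": -0.028,"y": 0.0197,"z": 0,"ax": 0,"ay": 0,"az": 0}
    - {"fingers": -1,"x": -0.028,"y": 0.0197,"z": 0,"ax": 0,"ay": 0,"az": 0}

```text
clock: 1.82
tcp_pos: [0.3338, 0.3764, 0.2502]
orientation: [-2.471, -1.939, 0.0]
contact_force: [-0.1, -0.6, -0.1]
grip_width: 0.0001
gripper_force: 0.0
```

arm_command:
  rows:
    - {"fingers": -1,"x": -0.028,"y": 0.0197,"z": 0,"ax": 0,"ay": 0,"az": 0}
    - {"fingers": -1,"x": -0.028,"y": 0.0197,"z": 0,"ax": 0,"ay": 0,"az": 0}
    - {"fingers": -1,"x": -0.028,"y": 0.0197,"z": 0,"ax": 0,"ay": 0,"az": 0}
    - {"fingers": -1,"x": -0.028,"y": 0.0197,"z": 0,"ax": 0,"ay": 0,"az": 0}
    - {"fingers": -1,"x": -0.028,"y": 0.0197,"z": 0,"ax": 0,"ay": 0,"az": 0}
    - {"fingers": -1,"x": -0.028,"y": 0.0197,"z": 0,"ax": 0,"ay": 0,"az": 0}
    - {"fingers": -1,"x": -0.028,"y": 0.0197,"z": 0,"ax": 0,"ay": 0,"az": 0}
    - {"fingers": -1,"x": -0.028,"y": 0.0197,"z": 0,"ax": 0,"ay": 0,"az": 0}
    - {"fingers": -1,"x": 0,"y": 0,"z": 0,"ax": 0,"ay": 0,"az": 0}

```text
clock: 2.57
tcp_pos: [0.435, 0.1166, 0.2506]
orientation: [2.479, 1.927, 0.0]
contact_force: [1.0, 0.4, 0.2]
grip_width: 0.0003
gripper_force: 0.0
```

Run:
```python
from h import *
o,M=st(); to(o,M,[.4578,.0579,.15])
f=r.grab_frame("scene"); P=cloud(f)
np.savez("/tmp/s2.npz",P=P,im=f["frame"]); save("s2.png",f["frame"])
p=o["tcp_pos"]; Q=P.reshape(-1,3); Q=Q[(np.hypot(Q[:,0]-p[0],Q[:,1]-p[1])<.05)&(Q[:,2]>.12)&(Q[:,2]<.45)]
print(len(Q),np.percentile(Q[:,2],[0,.5,1,3,10]) if len(Q) else "", p[2]-.019)
for z in(.235,.245,.255,.265,.275,.29,.3):
    m=Q[abs(Q[:,2]-z)<.005]; L=(m-p)@M
    if len(m): print(z,len(m),L.min(0).round(4),L.max(0).round(4))
```

```text
t 2.57 tcp [0.435  0.1166 0.2506] ytool -14.29 tilt 0.09 F [1.  0.4 0.2] w 0.0003 q [-0.99  0.1   0.64  2.1  -0.07  0.96 -0.56]
tool delta [-0.0512  0.0365  0.1007]
7335 [0.23146981 0.23992286 0.24386771 0.25719558 0.29630843] 0.23156477041180976
0.235 38 [-0.0053 -0.0118  0.0106] [0.0125 0.0067 0.0191]
0.245 104 [-0.01   -0.0149  0.0007] [0.0133 0.0075 0.0105]
0.255 121 [-0.0066 -0.015  -0.0094] [0.0128 0.0075 0.0004]
0.265 70 [-0.0047 -0.0159 -0.0193] [ 0.013   0.0108 -0.0095]
0.275 86 [-0.0076 -0.0311 -0.0293] [ 0.0152  0.0255 -0.0195]
0.29 163 [-0.0106 -0.043  -0.0444] [ 0.0159  0.0416 -0.0345]
0.3 285 [-0.0105 -0.0494 -0.0544] [ 0.0187  0.0477 -0.0446]
```

View pics/s2.png

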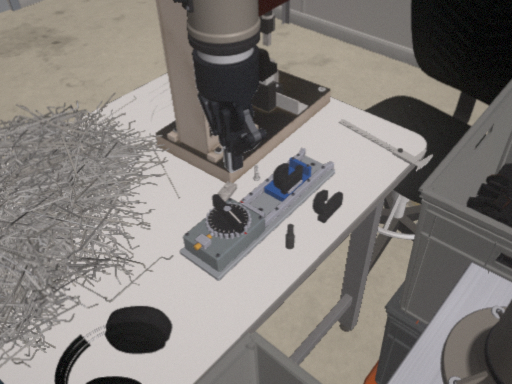

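The picture shows the shut gripper beside the dial, around (235,150), with a clear path down. Depth confirms that the tip is 19 mm ahead of the TCP.

arm_command:
  rows:
    - {"fingers": -1,"x": -0.0256,"y": 0.0182,"z": 0,"ax": 0,"ay": 0,"az": -0.5}
    - {"fingers": -1,"x": -0.0256,"y": 0.0182,"z": 0,"ax": 0,"ay": 0,"az": 0}
    - {"fingers": -1,"x": 0,"y": 0,"z": 0.034,"ax": 0,"ay": 0,"az": 0}
    - {"fingers": -1,"x": 0,"y": 0,"z": 0.034,"ax": 0,"ay": 0,"az": 0}
    - {"fingers": -1,"x": 0,"y": 0,"z": 0.034,"ax": 0,"ay": 0,"az": 0}
    - {"fingers": -1,"x": 0,"y": 0,"z": 0.034,"ax": 0,"ay": 0,"az": 0}
    - {"fingers": -1,"x": 0,"y": 0,"z": 0.015,"ax": 0,"ay": 0,"az": 0}
    - {"fingers": -1,"x": 0,"y": 0,"z": 0.015,"ax": 0,"ay": 0,"az": 0}
    - {"fingers": -1,"x": 0,"y": 0,"z": 0,"ax": 0,"ay": 0,"az": 0}
    - {"fingers": -1,"x": 0,"y": 0,"z": 0,"ax": 0,"ay": 0,"az": 0}

```text
clock: 3.45
tcp_pos: [0.4562, 0.0653, 0.0838]
orientation: [-2.462, -1.95, 0.003]
contact_force: [-0.1, 0.2, 0.1]
grip_width: -0.0001
gripper_force: 0.0
```

Run:
```python
from h import *
o,M=st(); to(o,M,[.4578,.0579,.083])
f=r.grab_frame("scene"); P=cloud(f);print(bar(P))
c=np.array([.4995,.0765,o["tcp_pos"][2]]); print("axis in tool",((c-o["tcp_pos"])@M).round(4))
f=r.grab_frame("top"); print(bar(cloud(f)))
```

```text
t 3.45 tcp [0.4562 0.0653 0.0838] ytool -13.22 tilt 0.11 F [-0.1  0.2  0.1] w -0.0001 q [-0.72  0.43  0.54  2.22 -0.4   0.59 -0.11]
tool delta [-0.0069  0.0033  0.0008]
(405, array([493.7,  78.6]), array([27. , 98.1]), 171.91)
axis in tool [ 0.0208  0.0396 -0.0001]
(17, array([536.4,  66.2]), array([10.1,  7.7]), 64.63)
```

arm_command:
  rows:
    - {"fingers": -1,"x": 0,"y": 0.003,"z": 0,"ax": 0,"ay": 0,"az": 0}
    - {"fingers": -1,"x": 0.002,"y": 0,"z": 0,"ax": 0,"ay": 0,"az": 0}
    - {"fingers": -1,"x": 0.0013,"y": -0.0006,"z": 0,"ax": 0,"ay": 0,"az": 2}
    - {"fingers": -1,"x": 0.0013,"y": -0.0006,"z": 0,"ax": 0,"ay": 0,"az": 2}
    - {"fingers": -1,"x": 0.0013,"y": -0.0006,"z": 0,"ax": 0,"ay": 0,"az": 2}
    - {"fingers": -1,"x": 0,"y": 0,"z": 0,"ax": 0,"ay": 0,"az": 0}

```text
clock: 4.05
tcp_pos: [0.4601, 0.0698, 0.085]
orientation: [2.563, 1.815, 0.002]
contact_force: [-0.6, -2.9, 1.4]
grip_width: -0.0001
gripper_force: 1.5
```

```bash
cat >> h.py <<'E'
AX=np.array([.4995,.0765])
def far(P,exp):
    Q=P.reshape(-1,3); d=Q[:,:2]-AX; rr=np.hypot(*d.T)
    a=(np.degrees(np.arctan2(d[:,1],d[:,0]))-exp+180)%360-180
    m=(abs(Q[:,2]-.080)<.006)&(rr>.018)&(rr<.05)&(abs(a)<45)
    return int(m.sum()), round(float(exp+np.median(a[m])),2) if m.sum() else None
def rep():
    o,M=st(); c=np.append(AX,o["tcp_pos"][2]); print("axis in tool",((c-o["tcp_pos"])@M).round(4), "Ftool",(o["contact_force"]@M).round(1))
    e=np.degrees(np.arctan2(M[1,1],M[0,1]))
    for n in("scene","top"): print(n,far(cloud(r.grab_frame(n)),e))
E
python3 - <<'E'
from h import *
for n in("top","scene"): print(n,far(np.load(f"/tmp/{n}0.npz")["P"],-13.8))
rep()
E
```

```text
top (57, -16.1)
scene (95, -7.36)
t 4.05 tcp [0.4601 0.0698 0.085 ] ytool -19.38 tilt 0.09 F [-0.6 -2.9  1.4] w -0.0001 q [-0.75  0.44  0.57  2.21 -0.43  0.59 -0.2 ]
axis in tool [0.0194 0.035  0.0001] Ftool [-2.9  0.4 -1.4]
scene (84, -10.31)
top (5, -11.72)
```

arm_command:
  rows:
    - {"fingers": -1,"x": 0.0013,"y": -0.0006,"z": 0.0002,"ax": 0,"ay": 0,"az": 2}
    - {"fingers": -1,"x": 0.0013,"y": -0.0006,"z": 0,"ax": 0,"ay": 0,"az": 2}
    - {"fingers": -1,"x": 0.0013,"y": -0.0006,"z": 0,"ax": 0,"ay": 0,"az": 2}
    - {"fingers": -1,"x": 0.0013,"y": -0.0006,"z": 0,"ax": 0,"ay": 0,"az": 2}
    - {"fingers": -1,"x": 0.0013,"y": -0.0006,"z": 0,"ax": 0,"ay": 0,"az": 2}
    - {"fingers": -1,"x": 0.0013,"y": -0.0006,"z": 0,"ax": 0,"ay": 0,"az": 2}
    - {"fingers": -1,"x": 0.0013,"y": -0.0006,"z": 0,"ax": 0,"ay": 0,"az": 2}
    - {"fingers": -1,"x": 0.0013,"y": -0.0006,"z": 0,"ax": 0,"ay": 0,"az": 2}
    - {"fingers": -1,"x": 0,"y": 0,"z": 0,"ax": 0,"ay": 0,"az": 0}

```text
clock: 4.9
tcp_pos: [0.4594, 0.0819, 0.0841]
orientation: [-2.79, -1.444, 0.001]
contact_force: [-1.3, -1.3, 1.3]
grip_width: -0.0
gripper_force: 0.9
```

Run:
```python
from h import *
rep()
```

```text
t 4.9 tcp [0.4594 0.0819 0.0841] ytool -35.28 tilt 0.04 F [-1.3 -1.3  1.3] w -0.0 q [-0.83  0.47  0.65  2.21 -0.49  0.61 -0.44]
axis in tool [ 0.0188  0.0358 -0.    ] Ftool [-1.8 -0.3 -1.3]
scene (74, -29.7)
top (14, -38.35)
```

arm_command:
  rows:
    - {"fingers": -1,"x": 0.0013,"y": -0.0006,"z": 0,"ax": 0,"ay": 0,"az": 2}
    - {"fingers": -1,"x": 0.0013,"y": -0.0006,"z": 0,"ax": 0,"ay": 0,"az": 2}
    - {"fingers": -1,"x": 0.0013,"y": -0.0006,"z": 0,"ax": 0,"ay": 0,"az": 2}
    - {"fingers": -1,"x": 0.0013,"y": -0.0006,"z": 0,"ax": 0,"ay": 0,"az": 2}
    - {"fingers": -1,"x": 0.0013,"y": -0.0006,"z": 0,"ax": 0,"ay": 0,"az": 2}
    - {"fingers": -1,"x": 0.0013,"y": -0.0006,"z": 0,"ax": 0,"ay": 0,"az": 2}
    - {"fingers": -1,"x": 0.0013,"y": -0.0006,"z": 0,"ax": 0,"ay": 0,"az": 2}
    - {"fingers": -1,"x": 0.0013,"y": -0.0006,"z": 0,"ax": 0,"ay": 0,"az": 2}
    - {"fingers": -1,"x": 0.0013,"y": -0.0006,"z": 0,"ax": 0,"ay": 0,"az": 2}
    - {"fingers": -1,"x": 0,"y": 0,"z": 0,"ax": 0,"ay": 0,"az": 0}

```text
clock: 5.83
tcp_pos: [0.4641, 0.0947, 0.0841]
orientation: [-2.981, -0.991, -0.001]
contact_force: [0.7, 0.2, -0.5]
grip_width: -0.0001
gripper_force: 0.0
```

Run:
```python
from h import *
rep()
```

```text
t 5.83 tcp [0.4641 0.0947 0.0841] ytool -53.22 tilt 0.05 F [ 0.7  0.2 -0.5] w -0.0001 q [-0.91  0.5   0.73  2.2  -0.57  0.64 -0.7 ]
axis in tool [0.0175 0.0357 0.    ] Ftool [0.7 0.3 0.5]
scene (0, None)
top (41, -58.95)
```

Contact is lost because the dial snapped on to click 3; the far end reads -58.95° against an expected -58.8°. Next is one more click, stopping before the fourth.

arm_command:
  rows:
    - {"fingers": -1,"x": 0.0013,"y": -0.0006,"z": 0,"ax": 0,"ay": 0,"az": 2}
    - {"fingers": -1,"x": 0.0013,"y": -0.0006,"z": 0,"ax": 0,"ay": 0,"az": 2}
    - {"fingers": -1,"x": 0.0013,"y": -0.0006,"z": 0,"ax": 0,"ay": 0,"az": 2}
    - {"fingers": -1,"x": 0.0013,"y": -0.0006,"z": 0,"ax": 0,"ay": 0,"az": 2}
    - {"fingers": -1,"x": 0.0013,"y": -0.0006,"z": 0,"ax": 0,"ay": 0,"az": 2}
    - {"fingers": -1,"x": 0.0013,"y": -0.0006,"z": 0,"ax": 0,"ay": 0,"az": 2}
    - {"fingers": -1,"x": 0.0013,"y": -0.0006,"z": 0,"ax": 0,"ay": 0,"az": 2}
    - {"fingers": -1,"x": 0,"y": 0,"z": 0,"ax": 0,"ay": 0,"az": 0}

```text
clock: 6.6
tcp_pos: [0.4695, 0.1024, 0.084]
orientation: [-3.08, -0.62, 0.0]
contact_force: [-0.2, -0.2, 0.0]
grip_width: 0.0004
gripper_force: 0.0
```

Run:
```python
from h import *
rep()
```

```text
t 6.6 tcp [0.4695 0.1024 0.084 ] ytool -67.24 tilt 0.01 F [-0.2 -0.2  0. ] w 0.0004 q [-0.97  0.54  0.8   2.18 -0.63  0.66 -0.9 ]
axis in tool [ 0.0177  0.0355 -0.    ] Ftool [-0.3  0.1 -0. ]
scene (0, None)
top (44, -73.79)
```

Dial far end reads -73.79°, so it is exactly four clicks on and contact free. I'll back off, lift and turn the tool for the shuttle.

arm_command:
  rows:
    - {"fingers": -1,"x": -0.0075,"y": 0,"z": 0,"ax": 0,"ay": 0,"az": 0}
    - {"fingers": -1,"x": -0.0075,"y": 0,"z": 0,"ax": 0,"ay": 0,"az": 0}
    - {"fingers": -1,"x": 0,"y": 0,"z": -0.03,"ax": 0,"ay": 0,"az": 0}
    - {"fingers": -1,"x": 0,"y": 0,"z": -0.03,"ax": 0,"ay": 0,"az": 0}
    - {"fingers": -1,"x": 0,"y": 0,"z": -0.02,"ax": 0,"ay": 0,"az": -5}
    - {"fingers": -1,"x": 0,"y": 0,"z": 0,"ax": 0,"ay": 0,"az": -7}
    - {"fingers": -1,"x": 0,"y": 0,"z": 0,"ax": 0,"ay": 0,"az": -7}
    - {"fingers": -1,"x": 0,"y": 0,"z": 0,"ax": 0,"ay": 0,"az": -7}
    - {"fingers": -1,"x": 0,"y": 0,"z": 0,"ax": 0,"ay": 0,"az": -7}
    - {"fingers": -1,"x": 0,"y": 0,"z": 0,"ax": 0,"ay": 0,"az": -7}

```text
clock: 7.53
tcp_pos: [0.4547, 0.0959, 0.164]
orientation: [-2.676, -1.644, 0.0]
contact_force: [1.2, -0.8, 0.1]
grip_width: -0.0001
gripper_force: 0.0
```

arm_command:
  rows:
    - {"fingers": -1,"x": 0,"y": 0,"z": 0,"ax": 0,"ay": 0,"az": -7}
    - {"fingers": -1,"x": 0,"y": 0,"z": 0,"ax": 0,"ay": 0,"az": -7}
    - {"fingers": -1,"x": 0,"y": 0,"z": 0,"ax": 0,"ay": 0,"az": -7}
    - {"fingers": -1,"x": 0,"y": 0,"z": 0,"ax": 0,"ay": 0,"az": -7}
    - {"fingers": -1,"x": 0,"y": 0,"z": 0,"ax": 0,"ay": 0,"az": 0}

```text
clock: 7.95
tcp_pos: [0.4548, 0.0958, 0.1641]
orientation: [-2.202, -2.24, -0.0]
contact_force: [-0.5, -0.1, -1.0]
grip_width: -0.0003
gripper_force: 0.0
```

Run:
```python
from h import *
o,M=st(); to(o,M,[.5052,-.165,.165])
for n in("top","scene"):
    f=r.grab_frame(n); P=cloud(f); print(n,far(P,-74),bar(P))
```

```text
t 7.95 tcp [0.4548 0.0958 0.1641] ytool 0.98 tilt 0.05 F [-0.5 -0.1 -1. ] w -0.0003 q [-0.91  0.29  0.67  2.16 -0.26  0.77 -0.05]
tool delta [-0.2616  0.0459 -0.0012]
top (60, -73.41) (136, array([503.6,  62.4]), array([14. , 59.2]), 106.39)
scene (3, -54.55) (269, array([496. ,  88.8]), array([15. , 65.6]), 106.2)
```

arm_command:
  rows:
    - {"fingers": -1,"x": -0.029,"y": 0.0051,"z": 0,"ax": 0,"ay": 0,"az": -0.4}
    - {"fingers": -1,"x": -0.029,"y": 0.0051,"z": 0,"ax": 0,"ay": 0,"az": 0}
    - {"fingers": -1,"x": -0.029,"y": 0.0051,"z": 0,"ax": 0,"ay": 0,"az": 0}
    - {"fingers": -1,"x": -0.029,"y": 0.0051,"z": 0,"ax": 0,"ay": 0,"az": 0}
    - {"fingers": -1,"x": -0.029,"y": 0.0051,"z": 0,"ax": 0,"ay": 0,"az": 0}
    - {"fingers": -1,"x": -0.029,"y": 0.0051,"z": 0,"ax": 0,"ay": 0,"az": 0}
    - {"fingers": -1,"x": -0.029,"y": 0.0051,"z": 0,"ax": 0,"ay": 0,"az": 0}
    - {"fingers": -1,"x": -0.029,"y": 0.0051,"z": 0,"ax": 0,"ay": 0,"az": 0}
    - {"fingers": -1,"x": -0.029,"y": 0.0051,"z": 0,"ax": 0,"ay": 0,"az": 0}
    - {"fingers": -1,"x": 0,"y": 0,"z": 0,"ax": 0,"ay": 0,"az": 0}

```text
clock: 8.88
tcp_pos: [0.5064, -0.1704, 0.1648]
orientation: [2.208, 2.228, -0.003]
contact_force: [0.4, -1.4, 1.3]
grip_width: -0.0
gripper_force: 0.0
```

Run:
```python
from h import *
o,M=st(); to(o,M,[.5052,-.165,.04])
f=r.grab_frame("scene"); save("s3.png",cv2.resize(f["frame"][60:280,150:400],None,fx=2.5,fy=2.5))
f=r.grab_frame("top"); P=cloud(f); print(far(P,-74),bar(P))
```

```text
t 8.88 tcp [ 0.5064 -0.1704  0.1648] ytool 0.52 tilt 0.27 F [ 0.4 -1.4  1.3] w -0.0 q [-0.34  0.42  0.69  2.01 -0.35  0.83  0.56]
tool delta [ 0.0059 -0.0014  0.1248]
(59, -74.12) (199, array([499.5,  75.7]), array([14.2, 87. ]), 106.2)
```

View pics/s3.png

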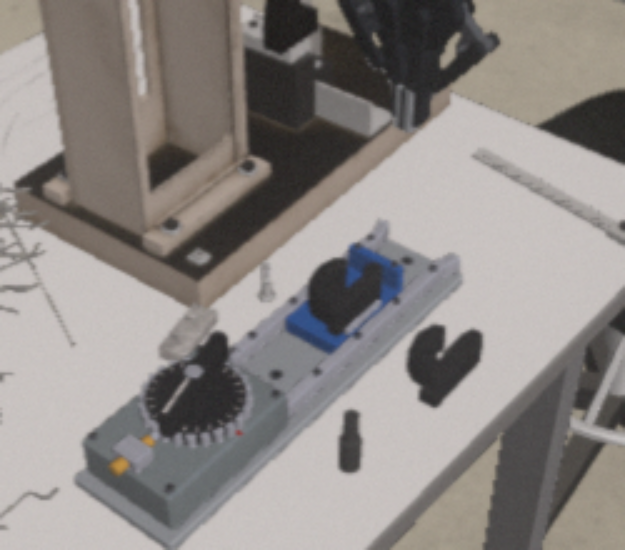

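The picture shows the dial bar turned four clicks, with its pointer now toward (165,410). The gripper is above the channel's open end behind the shuttle, clear of the stand.

arm_command:
  rows:
    - {"fingers": -1,"x": 0,"y": -0.0014,"z": 0.025,"ax": 0,"ay": 0,"az": -0.9}
    - {"fingers": -1,"x": 0,"y": 0,"z": 0.025,"ax": 0,"ay": 0,"az": 0}
    - {"fingers": -1,"x": 0,"y": 0,"z": 0.025,"ax": 0,"ay": 0,"az": 0}
    - {"fingers": -1,"x": 0,"y": 0,"z": 0.025,"ax": 0,"ay": 0,"az": 0}
    - {"fingers": -1,"x": 0,"y": 0,"z": 0.012,"ax": 0,"ay": 0,"az": 0}
    - {"fingers": -1,"x": 0,"y": 0,"z": 0.012,"ax": 0,"ay": 0,"az": 0}
    - {"fingers": -1,"x": 0,"y": 0,"z": 0,"ax": 0,"ay": 0,"az": 0}

```text
clock: 9.57
tcp_pos: [0.5041, -0.1626, 0.0385]
orientation: [-2.179, -2.259, 0.002]
contact_force: [0.1, 0.5, 0.2]
grip_width: -0.0003
gripper_force: 0.0
```

arm_command:
  rows:
    - {"fingers": -1,"x": 0.006,"y": 0,"z": 0,"ax": 0,"ay": 0,"az": 0}
    - {"fingers": -1,"x": 0.006,"y": 0,"z": 0,"ax": 0,"ay": 0,"az": 0}
    - {"fingers": -1,"x": 0.002,"y": 0,"z": 0,"ax": 0,"ay": 0,"az": 0}
    - {"fingers": -1,"x": 0.002,"y": 0,"z": 0,"ax": 0,"ay": 0,"az": 0}
    - {"fingers": -1,"x": 0.002,"y": 0,"z": 0,"ax": 0,"ay": 0,"az": 0}
    - {"fingers": -1,"x": 0.002,"y": 0,"z": 0,"ax": 0,"ay": 0,"az": 0}
    - {"fingers": -1,"x": 0.002,"y": 0,"z": 0,"ax": 0,"ay": 0,"az": 0}
    - {"fingers": -1,"x": 0.002,"y": 0,"z": 0,"ax": 0,"ay": 0,"az": 0}
    - {"fingers": -1,"x": 0.002,"y": 0,"z": 0,"ax": 0,"ay": 0,"az": 0}
    - {"fingers": -1,"x": 0.002,"y": 0,"z": 0,"ax": 0,"ay": 0,"az": 0}

```text
clock: 10.4
tcp_pos: [0.5041, -0.1358, 0.0401]
orientation: [2.182, 2.26, 0.0]
contact_force: [0.2, -2.8, 1.2]
grip_width: 0.0001
gripper_force: 1.3
```

```bash
cat >> h.py <<'E'
def blk():
    for n in("scene","top"):
        f=r.grab_frame(n);P=cloud(f);Q=P.reshape(-1,3);C=f["frame"].reshape(-1,3).astype(int)
        m=(C[:,2]>C[:,0]+40)&(abs(Q[:,0]-.503)<.04)&(Q[:,1]>-.25)&(Q[:,1]<.05)
        lo=Q[m&(abs(Q[:,2]-.024)<.004)]; hi=Q[m&(abs(Q[:,2]-.043)<.005)]
        print(n,len(lo),"front y",np.percentile(lo[:,1],[98,100]).round(4) if len(lo) else"",len(hi),"wall y",np.percentile(hi[:,1],[0,50,100]).round(4) if len(hi) else "", "bar",far(P,-74),bar(P)[3])
E
python3 - <<'E'
from h import *
st(); blk()
E
```

```text
t 10.4 tcp [ 0.5041 -0.1358  0.0401] ytool 2.01 tilt 0.01 F [ 0.2 -2.8  1.2] w 0.0001 q [-0.26  0.6   0.52  2.1  -0.53  0.58  0.68]
scene 265 front y [-0.0345 -0.0333] 89 wall y [-0.1252 -0.1173 -0.1133] bar (85, -75.99) 106.16
top 168 front y [-0.0385 -0.0384] 2 wall y [-0.0689 -0.0687 -0.0684] bar (60, -74.17) 106.18
```

arm_command:
  rows:
    - {"fingers": -1,"x": 0.003,"y": 0,"z": 0,"ax": 0,"ay": 0,"az": 0.5}
    - {"fingers": -1,"x": 0.003,"y": 0,"z": 0,"ax": 0,"ay": 0,"az": 0}
    - {"fingers": -1,"x": 0.003,"y": 0,"z": 0,"ax": 0,"ay": 0,"az": 0}
    - {"fingers": -1,"x": 0.003,"y": 0,"z": 0,"ax": 0,"ay": 0,"az": 0}
    - {"fingers": -1,"x": 0.003,"y": 0,"z": 0,"ax": 0,"ay": 0,"az": 0}
    - {"fingers": -1,"x": 0.003,"y": 0,"z": 0,"ax": 0,"ay": 0,"az": 0}
    - {"fingers": -1,"x": 0.003,"y": 0,"z": 0,"ax": 0,"ay": 0,"az": 0}
    - {"fingers": -1,"x": 0.003,"y": 0,"z": 0,"ax": 0,"ay": 0,"az": 0}
    - {"fingers": -1,"x": 0.003,"y": 0,"z": 0,"ax": 0,"ay": 0,"az": 0}
    - {"fingers": -1,"x": 0.003,"y": 0,"z": 0,"ax": 0,"ay": 0,"az": 0}

```text
clock: 11.33
tcp_pos: [0.5031, -0.1054, 0.04]
orientation: [-2.191, -2.251, 0.0]
contact_force: [0.2, -1.7, -0.1]
grip_width: 0.0004
gripper_force: 0.7
```

Run:
```python
from h import *
st(); blk()
# stop-plate: steel top at z~.0305
for n in("top","scene"):
    P=cloud(r.grab_frame(n)).reshape(-1,3); m=P[(abs(P[:,0]-.502)<.015)&(P[:,1]>-.02)&(P[:,1]<.035)]
    b=np.arange(-.02,.036,.004); print(n,[(round(y*1000),round(float(np.median(m[(m[:,1]>=y)&(m[:,1]<y+.004),2])*1000),1)) for y in b if ((m[:,1]>=y)&(m[:,1]<y+.004)).any()])
```

```text
t 11.33 tcp [ 0.5031 -0.1054  0.04  ] ytool 1.54 tilt 0.02 F [ 0.2 -1.7 -0.1] w 0.0004 q [-0.32  0.59  0.52  2.11 -0.54  0.57  0.62]
scene 274 front y [-0.0043 -0.003 ] 100 wall y [-0.0971 -0.0867 -0.0647] bar (86, -76.6) 106.12
top 110 front y [-0.0072 -0.0072] 3 wall y [-0.0404 -0.0355 -0.0201] bar (61, -73.79) 106.14
top [(-20, 27.1), (-16, 23.9), (-12, 24.7), (-8, 11.9), (-4, 10.8), (0, 9.2), (4, 10.3), (8, 9.7), (12, 10.4), (16, 30.6), (20, 30.9), (24, 33.9), (28, 45.9), (32, 46.0)]
scene [(-20, 41.3), (-16, 25.0), (-12, 24.7), (-8, 20.2), (-4, 11.5), (0, 10.9), (16, 31.0), (28, 45.9), (32, 47.2)]
```

arm_command:
  rows:
    - {"fingers": -1,"x": 0.002,"y": 0,"z": 0,"ax": 0,"ay": 0,"az": 0}
    - {"fingers": -1,"x": 0.002,"y": 0,"z": 0,"ax": 0,"ay": 0,"az": 0}
    - {"fingers": -1,"x": 0.002,"y": 0,"z": 0,"ax": 0,"ay": 0,"az": 0}
    - {"fingers": -1,"x": 0.002,"y": 0,"z": 0,"ax": 0,"ay": 0,"az": 0}
    - {"fingers": -1,"x": 0.002,"y": 0,"z": 0,"ax": 0,"ay": 0,"az": 0}
    - {"fingers": -1,"x": 0.002,"y": 0,"z": 0,"ax": 0,"ay": 0,"az": 0}
    - {"fingers": -1,"x": 0.002,"y": 0,"z": 0,"ax": 0,"ay": 0,"az": 0}
    - {"fingers": -1,"x": 0.001,"y": 0,"z": 0,"ax": 0,"ay": 0,"az": 0}
    - {"fingers": -1,"x": 0.001,"y": 0,"z": 0,"ax": 0,"ay": 0,"az": 0}
    - {"fingers": -1,"x": 0,"y": 0,"z": 0,"ax": 0,"ay": 0,"az": 0}

```text
clock: 12.37
tcp_pos: [0.5029, -0.0896, 0.0401]
orientation: [-2.191, -2.251, -0.0]
contact_force: [-0.0, -0.8, 0.7]
grip_width: -0.0001
gripper_force: 0.5
```

Run:
```python
from h import *
st(); blk()
```

```text
t 12.37 tcp [ 0.5029 -0.0896  0.0401] ytool 1.54 tilt 0.01 F [-0.  -0.8  0.7] w -0.0001 q [-0.36  0.59  0.52  2.12 -0.54  0.57  0.59]
scene 262 front y [0.0106 0.0111] 105 wall y [-0.078  -0.0706 -0.0672] bar (85, -76.28) 106.33
top 98 front y [0.0085 0.0085] 3 wall y [-0.0047 -0.0047  0.0004] bar (59, -73.5) 106.27
```

arm_command:
  rows:
    - {"fingers": -1,"x": 0.0005,"y": 0,"z": 0,"ax": 0,"ay": 0,"az": 0}
    - {"fingers": -1,"x": 0.0005,"y": 0,"z": 0,"ax": 0,"ay": 0,"az": 0}
    - {"fingers": -1,"x": 0.0005,"y": 0,"z": 0,"ax": 0,"ay": 0,"az": 0}
    - {"fingers": -1,"x": 0.0005,"y": 0,"z": 0,"ax": 0,"ay": 0,"az": 0}

```text
clock: 12.8
tcp_pos: [0.5027, -0.088, 0.0401]
orientation: [2.192, 2.251, -0.0]
contact_force: [-0.3, -1.3, 1.2]
grip_width: -0.0001
gripper_force: 1.0
```

arm_command:
  rows:
    - {"fingers": -1,"x": 0.0005,"y": 0,"z": 0,"ax": 0,"ay": 0,"az": 0}
    - {"fingers": -1,"x": 0.0005,"y": 0,"z": 0,"ax": 0,"ay": 0,"az": 0}

```text
clock: 12.97
tcp_pos: [0.5027, -0.0869, 0.0401]
orientation: [2.192, 2.251, 0.0]
contact_force: [0.3, -2.3, 0.4]
grip_width: -0.0001
gripper_force: 1.0
```

arm_command:
  rows:
    - {"fingers": -1,"x": 0.0005,"y": 0,"z": 0,"ax": 0,"ay": 0,"az": 0}
    - {"fingers": -1,"x": 0.0005,"y": 0,"z": 0,"ax": 0,"ay": 0,"az": 0}

```text
clock: 13.13
tcp_pos: [0.5027, -0.0858, 0.0401]
orientation: [2.192, 2.251, 0.0]
contact_force: [0.1, -1.9, 0.3]
grip_width: -0.0003
gripper_force: 1.0
```

arm_command:
  rows:
    - {"fingers": -1,"x": 0.0005,"y": 0,"z": 0,"ax": 0,"ay": 0,"az": 0}
    - {"fingers": -1,"x": 0,"y": 0,"z": 0,"ax": 0,"ay": 0,"az": 0}

```text
clock: 13.3
tcp_pos: [0.5027, -0.0852, 0.0401]
orientation: [-2.191, -2.251, -0.0]
contact_force: [0.3, -1.5, 0.2]
grip_width: -0.0002
gripper_force: 0.8
```

Run:
```python
from h import *
st(); blk()
```

```text
t 13.3 tcp [ 0.5027 -0.0852  0.0401] ytool 1.54 tilt 0.01 F [ 0.3 -1.5  0.2] w -0.0002 q [-0.37  0.59  0.53  2.12 -0.54  0.56  0.58]
scene 225 front y [0.0121 0.0139] 100 wall y [-0.0734 -0.0666 -0.0635] bar (88, -76.42) 106.13
top 93 front y [0.0112 0.0112] 2 wall y [0.0055 0.0055 0.0055] bar (59, -74.01) 106.22
```

arm_command:
  rows:
    - {"fingers": -1,"x": 0.0005,"y": 0,"z": 0,"ax": 0,"ay": 0,"az": 0}
    - {"fingers": -1,"x": 0.0005,"y": 0,"z": 0,"ax": 0,"ay": 0,"az": 0}

```text
clock: 13.57
tcp_pos: [0.5027, -0.0844, 0.0401]
orientation: [2.192, 2.251, -0.0]
contact_force: [0.2, -1.2, 0.6]
grip_width: 0.0003
gripper_force: 1.0
```

arm_command:
  rows:
    - {"fingers": -1,"x": 0.0005,"y": 0,"z": 0,"ax": 0,"ay": 0,"az": 0}
    - {"fingers": -1,"x": 0,"y": 0,"z": 0,"ax": 0,"ay": 0,"az": 0}

```text
clock: 13.73
tcp_pos: [0.5027, -0.0838, 0.0401]
orientation: [-2.191, -2.251, -0.0]
contact_force: [0.5, -1.8, 0.7]
grip_width: -0.0003
gripper_force: 0.9
```

arm_command:
  rows:
    - {"fingers": -1,"x": 0.0005,"y": 0,"z": 0,"ax": 0,"ay": 0,"az": 0}
    - {"fingers": -1,"x": 0.0005,"y": 0,"z": 0,"ax": 0,"ay": 0,"az": 0}

```text
clock: 13.9
tcp_pos: [0.5026, -0.0832, 0.0401]
orientation: [2.192, 2.25, -0.0]
contact_force: [-1.1, -4.4, 0.3]
grip_width: 0.0
gripper_force: 2.1
```

arm_command:
  rows:
    - {"fingers": -1,"x": 0.0005,"y": 0,"z": 0,"ax": 0,"ay": 0,"az": 0}
    - {"fingers": -1,"x": 0,"y": 0,"z": 0,"ax": 0,"ay": 0,"az": 0}

```text
clock: 14.07
tcp_pos: [0.5025, -0.0832, 0.0401]
orientation: [2.192, 2.25, -0.001]
contact_force: [-1.0, -5.1, 0.5]
grip_width: 0.0001
gripper_force: 2.5
```

Run:
```python
from h import *
st(); blk()
f=r.grab_frame("scene");P=cloud(f).reshape(-1,3)
m=P[(abs(P[:,0]-.502)<.02)&(abs(P[:,2]-.0305)<.0025)&(P[:,1]>0)&(P[:,1]<.035)]; print(len(m),np.percentile(m[:,1],[2,50,98]).round(4))
save("s4.png",cv2.resize(f["frame"][150:240,210:320],None,fx=6,fy=6,interpolation=cv2.INTER_CUBIC))
```

```text
t 14.07 tcp [ 0.5025 -0.0832  0.0401] ytool 1.49 tilt 0.06 F [-1.  -5.1  0.5] w 0.0001 q [-0.37  0.59  0.53  2.13 -0.54  0.56  0.58]
scene 211 front y [0.0125 0.0139] 96 wall y [-0.0706 -0.0642 -0.06  ] bar (86, -77.15) 106.13
top 90 front y [0.0138 0.0138] 1 wall y [0.0055 0.0055 0.0055] bar (60, -73.75) 106.18
26 [0.0015 0.0065 0.0198]
```

View pics/s4.png

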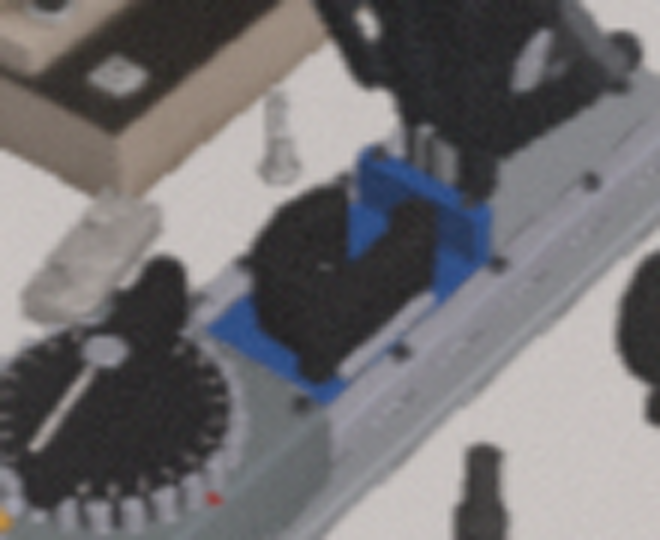

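The force rose to 5 N with the tool halted. The shuttle front is at about y = 0.0158, which matches the stop, and the picture shows it against the housing end with the dial unmoved. I'll retreat and lift.

arm_command:
  rows:
    - {"fingers": -1,"x": 0,"y": 0,"z": 0,"ax": 0,"ay": 0,"az": 0}
    - {"fingers": -1,"x": 0,"y": 0,"z": 0,"ax": 0,"ay": 0,"az": 0}
    - {"fingers": -1,"x": -0.002,"y": 0,"z": 0,"ax": 0,"ay": 0,"az": 0}
    - {"fingers": -1,"x": -0.01,"y": 0,"z": 0,"ax": 0,"ay": 0,"az": 0}
    - {"fingers": -1,"x": -0.02,"y": 0,"z": 0,"ax": 0,"ay": 0,"az": 0}
    - {"fingers": -1,"x": 0,"y": 0,"z": -0.03,"ax": 0,"ay": 0,"az": 0}
    - {"fingers": -1,"x": 0,"y": 0,"z": -0.03,"ax": 0,"ay": 0,"az": 0}
    - {"fingers": -1,"x": 0,"y": 0,"z": -0.03,"ax": 0,"ay": 0,"az": 0}
    - {"fingers": -1,"x": 0,"y": 0,"z": -0.03,"ax": 0,"ay": 0,"az": 0}
    - {"fingers": -1,"x": 0,"y": 0,"z": 0,"ax": 0,"ay": 0,"az": 0}

```text
clock: 15.05
tcp_pos: [0.5064, -0.1155, 0.1648]
orientation: [2.189, 2.246, 0.009]
contact_force: [1.3, -0.8, 0.7]
grip_width: 0.0001
gripper_force: 0.0
```

Run:
```python
from h import *
st(); blk()
f=r.grab_frame("top");im=f["frame"];P=cloud(f)
save("t5.png",cv2.resize(im[135:225,190:345],None,fx=5,fy=5,interpolation=cv2.INTER_CUBIC))
Q=P.reshape(-1,3);C=im.reshape(-1,3).astype(int)
m=(C[:,2]>C[:,0]+40)&(abs(Q[:,0]-.503)<.04)&(Q[:,1]>-.25)&(Q[:,1]<.05)&(abs(Q[:,2]-.03)<.02)
print(np.percentile(Q[m][:,1],[0,100]))
```

```text
t 15.05 tcp [ 0.5064 -0.1155  0.1648] ytool 1.5 tilt 0.45 F [ 1.3 -0.8  0.7] w 0.0001 q [-0.46  0.39  0.71  2.05 -0.35  0.81  0.48]
scene 198 front y [0.0121 0.0143] 94 wall y [-0.0725 -0.0644 -0.0609] bar (84, -75.76) 106.01
top 257 front y [0.0137 0.0138] 58 wall y [-0.0715 -0.0685  0.0055] bar (62, -74.16) 105.99
[-0.07152603  0.0138019 ]
```

View pics/t5.png

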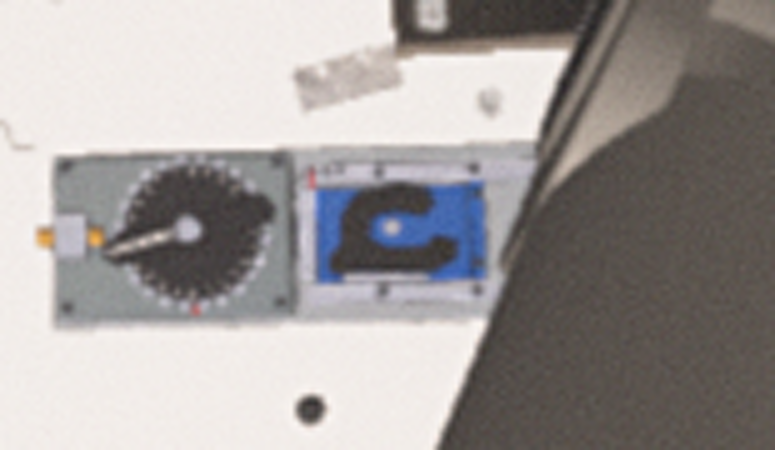

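The shuttle lies flush against the stop at about (315,230). The dial is on its fourth click and everything around the fixture is in place.

```bash
python3 -c "
from bench import r
print(r.hand_in())"
```

```text
the job is handed in; nothing more can be done
None
```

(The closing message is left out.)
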